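# Lay the old half-bottle in the empty cradle

## Robot

A 7-joint arm with a two-finger parallel gripper is mounted at the origin on the work surface. World frame = base frame: x ahead of the robot, y to its left, z up, the work surface at z = 0. Lengths are in m, angles in rad, forces in N, time in s.
With the tool pointing down it reaches from about 0.4 to 0.85 m from the base axis. Payload 10.4 kg.
Tool frame: the origin (TCP) lies midway between the tips of the shut fingers; the grasp point (between the pads) lies manip.tcp_to_grasp behind it (manip.tcp_to_grasp is the distance from the TCP to the grasp point, in m); z points along the fingers, y is the line along which they close (so a half turn about z gives the same grasp; the last joint's range is limited). The gripper opens to 85 mm and grips with 20 to 120 N. Pads are 22 mm wide; open, the fingers measure 114 mm over their backs; the gripper's body (76 mm by 85 mm) begins 54 mm behind the grasp point. The pads swing forward as they close: fully open they stand 13 mm farther back than shut.
Start: joints at [1.144, 0.332, -0.065, 1.46, 0.022, 1.35, -0.088], TCP at [0.246, -0.575, 0.208] pointing down, gripper open.
Joint ranges: [-2.6, 2.6], [-0.5, 2.12], [-1.47, 1.34], [0.16, 2.42], [-1.27, 4.41], [0.06, 2.06], [-2.6, 2.6]. Speed limits (rad/s): [2.22, 2.22, 2.79, 2.79, 3.14, 3.14, 3.14].

## Interface

Orientations are given as a 3x3 rotation matrix whose columns are the frame's x, y, z axes.
In Python, from station import manip gives the robot as it stands. The module is installed in compiled form; this text tells all that it offers.
- The arm moves only by the tool jog_arm, never from a script. Its argument "commands" is a list of rows, each a list of 3 entries, a list of its own where there are three numbers: the turn, a rotation vector about the world's x, y, z as a fraction of full scale, then the shift along the world's x, y, z as a fraction of full scale, then the opening, from -1 (shut) to 1 (fully open). A call has exactly 8 rows; each row shifts and turns the commanded pose from where the row before left it; what a row does not reach is not made up. Full scale, the value 1, is 4 cm for a shift and 0.12 rad for a turn. A row lasts 1/12 s, in which the tool goes at most 41.7 mm and 7.16 degrees, less where a joint would pass 70% of its speed; a pose out of reach is approached as far as the arm can. A call with a number of a shift or a turn outside -1 to 1 is refused whole. A call with a gripper value outside its range is refused whole. The fingers move at their own pace and stop on an object; "newtons" is the grip in N (left out, the last holds). Time passes only in rows, so rows that do not move let the fingers close, or fill a call up. It gives the time, the measured TCP pose, the force, the opening and the grip force at its end, in the units of the state.
- manip.get_obs(): the state, without advancing time (a new reading comes with each control period).
- manip.capture(name): name is "scene" or "top" or "wrist"; returns a dict with "image" (420x560x3 uint8, red, green, blue), "range_z" (420x560 float32, m along the optical axis (not along the pixel's ray), 0 where there is no reading), "vfov" (degrees; the focal length in pixels is half the picture's height over the tangent of half this angle, whatever the lens; pixels are square), "cx", "cy" (the principal point, pixels), "R" (3x3) and "t" (3): a world point X has camera coordinates R X + t. Camera axes: x right, y down, z forward; pixel columns grow to the right and rows downward; lengths in m; the calibration is good to about 2 mm. A picture is of the moment at which its call begins.
- manip.finish_job(): hands the job in; it is judged then, once.
The state is a dict: "clock": time; "joints": joint angles; "dq": joint speeds; "effort": joint torques, N m; "position": TCP position; "tool_rot": TCP orientation; "ft_force": force on the tool from outside, world axes, zero at the start; "ft_torque": the same for the moment, N m; "gripper_width": finger opening in m; "grip_force": force on a finger pad.
Only numpy, scipy, OpenCV 4.12 (cv2) and the standard library are available. Lean on these libraries where they do the work, as an engineer would, in place of code of your own. Each camera call takes 0.05 s, during which the arm holds its last target. There are 200 camera calls.

## Task

Lift the old half-bottle off the two-vee wooden stand and lay it in whichever of the two serving cradles is empty, lying the way its neighbour does: body in the wide rest, neck in the narrow one. Treat it gently: its glass is thin and its sediment has settled, so never squeeze it with more than 30 N a finger, keep the bottle lying about level all the way, and set it down softly without knocking it or dropping it. Leave the neighbour bottle and the other things where they are.

Things in the scene. Friction and masses are not known exactly. Their poses are not given: they have to be found in the camera images.
- bottle: Dark half-bottle, beige label, on the stand: body 60 mm in diameter, 134 mm long, 35 mm shoulder, neck 27 mm in diameter; 238 mm over all; 0.6 to 0.9 kg. Origin on its axis 78 mm from the butt, near the centre of mass, 60 mm above the table; x to the mouth, any roll. Grip there, with 20 to 30 N a pad (the forces of both pads stay below 80 N in sum); knocks below 55 N (lower at 15 mm/s)
- bottle_mouth (a point): Centre of the half-bottle's mouth, 160 mm from its origin along its x.
- stand: Wooden stand under the bottle, fixed: board 200 mm (x) by 110 mm (y), 15 mm thick, with two equal vee rests 18 mm thick at x = -45 and +45 mm that carry the bottle's body; their arms reach 44 mm to either side and up to 7 mm below the bottle's axis; between them both flanks are free. Origin on the table below the middle; x runs the way the neck points.
- cradle: Double serving cradle, fixed: board 260 mm (x, -95 to 165) by 290 mm (y), 15 mm thick; two places at y = +85 and -85 mm, each with a wide vee rest for the body at x = -45 mm and a narrow one for the neck at x = +130 mm (18 mm thick, 45 degree slopes that centre the bottle). Either place holds the neighbour; the other is empty (the flat cork pad on its board does not matter). Origin on the table.
- place_left (a point): Where the half-bottle's origin comes to rest in the cradle's left (+y) place: on the axis of the lying bottle, 60 mm above the table (45 mm above the board). Axes as the cradle's; the bottle's x must point along its x.
- place_right (a point): The same point of the cradle's right (-y) place.
- neighbour: The neighbour: a second half-bottle of the same shape and size, already lying in one of the cradle's two places. Origin and axes as for the half-bottle. Stays where it is.
- tasting_cup: Bystander: white ceramic cup, 70 mm in diameter and 80 mm high, standing at the table's left. Origin at its underside.
- mallet: Bystander: a wooden mallet lying at the table's right. Origin at its underside.
- cork_box: Bystander: a closed plain brown box of 60 x 110 x 45 mm at the table's far side. Origin at its underside.
Things that resemble listed ones, but are neither listed nor needed, are in the scene too. Leave any blue or pink look-alike of the bottle alone.

How it is judged:
By the outcome, as a careful person would: the job done as asked, in the order asked, and still so for the second after the job is handed in, with the robot touching nothing.
It also fails if it takes over 48 s, if anything falls off the work surface, if the arm or the gripper's body presses on something with over 40 N, if the wrist force passes 120 N, or if a joint passes its speed limit or range.

## Working session

There is one attempt and no reset: what is moved stays moved. The work goes in short steps, Python scripts to look and compute and a tool call to move; the robot and the scene stay as the last step left them, time stands still between calls to the robot, and variables do not carry over. Pictures are saved under pics/ and viewed, at most 10 in all, crops included, and the job is handed in when it is done.

Besides the shell and the picture viewer there is one more tool, called as name([rows], argument=value, ...), one row to a line, values as JSON. jog_arm: Moves the arm, as the interface text tells. Its arguments: {"type":"object","properties":{"commands":{"type":"array","items":{"type":"array"}},"newtons":{"type":"number"}},"required":["commands"]}

```bash
mkdir -p pics; cat > h.py <<'E'
import numpy as np, cv2, sys
from station import manip
def cap(n, save=None):
    c=manip.capture(n)
    if save: cv2.imwrite('pics/'+save, c['image'][:,:,::-1])
    f=210/np.tan(np.radians(c['vfov'])/2)
    v,u=np.mgrid[:420,:560]; z=c['range_z']
    P=np.stack([(u-c['cx'])/f*z,(v-c['cy'])/f*z,z],-1)
    W=(P-c['t'])@c['R']
    W[z<=0]=np.nan
    return c,W
E
python3 - <<'E'
from h import *
o=manip.get_obs(); print({k:np.round(v,3) for k,v in o.items()}, manip.tcp_to_grasp)
a,W=cap('top','top.png'); np.savez('top.npz',W=W,im=a['image'])
b,V=cap('scene','scene.png')
np.savez('scene.npz',W=V,im=b['image'])
E
```

```text
{'clock': np.float64(0.0), 'joints': array([ 1.144,  0.333, -0.065,  1.461,  0.022,  1.35 , -0.088]), 'dq': array([ 0.   ,  0.001,  0.   , -0.   ,  0.   ,  0.003, -0.   ]), 'effort': array([ 2.0000e-03, -6.2546e+01,  5.0000e-02, -3.9160e+01,  1.6000e-02,
        1.0000e-02, -0.0000e+00]), 'position': array([ 0.245, -0.574,  0.207]), 'tool_rot': array([[ 0.92 ,  0.393, -0.001],
       [ 0.393, -0.92 ,  0.001],
       [-0.   , -0.001, -1.   ]]), 'ft_force': array([-0.433, -0.183, -1.056]), 'ft_torque': array([0.018, 0.035, 0.04 ]), 'grip_force': np.float64(0.0), 'gripper_width': np.float64(0.085)} 0.0187
```

View pics/top.png

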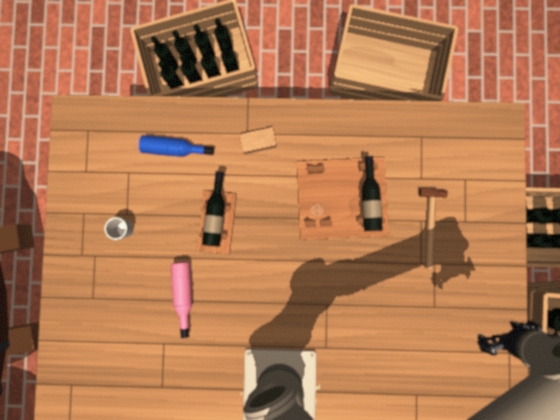

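View pics/scene.png

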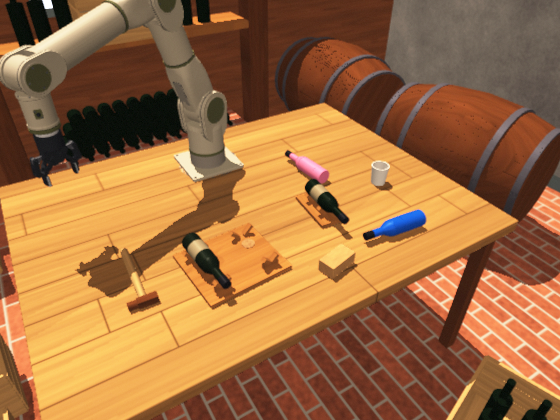

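The top view shows the half-bottle on its stand at about (214,215), neck up to (219,175). The neighbour is in the right place at (371,195), so the left place at about (317,195) is empty. Next I measure both from depth.

```bash
cat > m.py <<'E'
from h import *
from scipy.optimize import least_squares
# body (r30: x -78..56) and neck (r13.5: x~91..160) cylinders about one axis
def fit(P,x0):
    def prof(s): return np.interp(s,[56,91],[30,13.5])/1e3
    def r(p):
        d=np.array([np.cos(p[3])*np.cos(p[4]),np.sin(p[3])*np.cos(p[4]),np.sin(p[4])])
        q=P-p[:3]; s=q@d; rad=np.linalg.norm(q-s[:,None]*d,axis=1)
        e=rad-prof(s*1e3)
        over=np.maximum(s-.160,0)+np.maximum(-.078-s,0)
        return np.r_[e,over]
    s=least_squares(r,x0,loss='soft_l1',f_scale=.002); return s.x,np.sqrt(np.mean(r(s.x)[:len(P)]**2))
def seg(W,box,zmin=.05):
    m=(W[...,0]>box[0])&(W[...,0]<box[1])&(W[...,1]>box[2])&(W[...,1]<box[3])&(W[...,2]>zmin)&(W[...,2]<.12)
    return W[m],m
E
python3 - <<'E'
from m import *
for n in ['top','scene']:
    D=np.load(n+'.npz'); W=D['W']; im=D['im'].astype(int)
    if n=='top':
        for u,v in [(214,215),(219,175),(371,195),(369,160),(317,210),(317,168),(205,245)]: print(u,v,W[v,u].round(3))
        pb=W[215,214];pn=W[205,371]
    for nm,c in [('bottle',pb),('neigh',pn)]:
        P,m=seg(W,(c[0]-.15,c[0]+.25,c[1]-.09,c[1]+.09))
        dark=im[m].sum(1)
        P2=P[(P[:,2]>.062)]
        x,e=fit(P2,[c[0],c[1],.06,0,0]); print(n,nm,len(P2),x.round(4),'rms',e.round(4), P2[:,0].min(),P2[:,0].max(),P2[:,2].max())
        # axis extent
        d=np.array([np.cos(x[3]),np.sin(x[3])]); s=(P2[:,:2]-x[:2])@d; print('  s',s.min().round(4),s.max().round(4))
# board of cradle, stand
D=np.load('top.npz');W=D['W']
for nm,box in [('cradle',(.2,.9,-.36,.05)),('stand',(.2,.9,.05,.3))]:
    m=(abs(W[...,2]-.015)<.006)&(W[...,0]>box[0])&(W[...,0]<box[1])&(W[...,1]>box[2])&(W[...,1]<box[3])
    m=cv2.morphologyEx(m.astype(np.uint8),cv2.MORPH_OPEN,np.ones((3,3)))>0
    q=W[m][:,:2].astype(np.float32)
    print(nm,len(q),cv2.minAreaRect(q),W[m][:,2].mean())
E
```

```text
214 215 [0.543 0.215 0.087]
219 175 [0.67  0.204 0.08 ]
371 195 [ 0.616 -0.272  0.09 ]
369 160 [ 0.729 -0.268  0.073]
317 210 [ 0.57  -0.111  0.019]
317 168 [ 0.705 -0.106  0.04 ]
205 245 [0.449 0.239 0.091]
top bottle 1130 [ 0.5253  0.2199  0.0605 -0.0891  0.0013] rms 0.0022 0.4461470931119061 0.6837530718260615 0.09694427262428758
  s -0.0795 0.1588
top neigh 1152 [ 0.5841 -0.2804  0.0602  0.0716  0.0027] rms 0.0022 0.5044479742130057 0.7430828745642497 0.09866103826895699
  s -0.0798 0.1585
scene bottle 630 [ 0.5277  0.2202  0.0604 -0.0895  0.0011] rms 0.0028 0.443273588086431 0.6892593490568154 0.096221299235664
  s -0.0836 0.1626
scene neigh 968 [ 0.5856 -0.2803  0.0608  0.0694  0.0006] rms 0.002 0.5045745840428502 0.7470663723646022 0.0969386609773359
  s -0.0809 0.162
cradle 5035 ((0.6110531091690063, -0.19370414316654205), (0.2596522867679596, 0.290456622838974), 3.902562141418457) 0.015335165141457727
stand 819 ((0.5235247611999512, 0.21970561146736145), (0.11064452677965164, 0.1998298168182373), 84.65531158447266) 0.015312882906690027
```

jog_arm([
  [[0, 0, -0.17], [0.6, 0.75, 0], 1],
  [[0, 0, -0.17], [0.6, 0.75, 0], 1],
  [[0, 0, -0.17], [0.6, 0.75, 0], 1],
  [[0, 0, -0.17], [0.6, 0.75, 0], 1],
  [[0, 0, -0.17], [0.6, 0.75, 0], 1],
  [[0, 0, -0.17], [0.6, 0.75, 0], 1],
  [[0, 0, -0.17], [0.6, 0.75, 0], 1],
  [[0, 0, -0.17], [0.6, 0.75, 0], 1],
])

```text
clock: 0.77
position: [0.4383, -0.333, 0.208]
tool_rot: [[0.971, 0.237, -0.0], [0.237, -0.971, 0.0], [-0.0, -0.0, -1.0]]
ft_force: [1.2, 0.1, -0.0]
gripper_width: 0.0852
grip_force: 0.0
```

jog_arm([
  [[0, 0, -0.17], [0.3, 0.9, 0], 1],
  [[0, 0, -0.17], [0.3, 0.9, 0], 1],
  [[0, 0, -0.17], [0.3, 0.9, 0], 1],
  [[0, 0, -0.17], [0.3, 0.9, 0], 1],
  [[0, 0, -0.17], [0.3, 0.9, 0], 1],
  [[0, 0, -0.17], [0.3, 0.9, 0], 1],
  [[0, 0, -0.17], [0.3, 0.9, 0], 1],
  [[0, 0, -0.17], [0.3, 0.9, 0], 1],
])

```text
clock: 1.43
position: [0.5337, -0.045, 0.208]
tool_rot: [[0.997, 0.076, -0.0], [0.076, -0.997, -0.0], [-0.0, 0.0, -1.0]]
ft_force: [1.5, -0.5, -0.3]
gripper_width: 0.0854
grip_force: 0.0
```

jog_arm([
  [[0, 0, -0.17], [0, 0.8, 0], 1],
  [[0, 0, -0.17], [0, 0.8, 0], 1],
  [[0, 0, -0.17], [0, 0.8, 0], 1],
  [[0, 0, -0.17], [0, 0.8, 0], 1],
  [[0, 0, -0.17], [0, 0.8, 0], 1],
  [[0, 0, -0.17], [0, 0.8, 0], 1],
  [[0, 0, -0.17], [0, 0.6, 0], 1],
  [[0, 0, 0], [0, 0, 0], 1],
])

```text
clock: 2.1
position: [0.532, 0.1754, 0.208]
tool_rot: [[0.998, -0.059, -0.001], [-0.059, -0.998, 0.003], [-0.001, -0.002, -1.0]]
ft_force: [-1.0, 0.7, -0.5]
gripper_width: 0.0857
grip_force: 0.0
```

jog_arm([
  [[0, 0, -0.09], [-0.07, 0.37, 0], 1],
  [[0, 0, -0.09], [-0.07, 0.37, 0], 1],
  [[0, 0, -0.08], [-0.06, 0.375, 0], 1],
  [[0, 0, 0], [0, 0, 0], 1],
  [[0, 0, 0], [0, 0, 0], 1],
  [[0, 0, 0], [0, 0, 0], 1],
  [[0, 0, 0], [0, 0, 0], 1],
  [[0, 0, 0], [0, 0, 0], 1],
])

```text
clock: 2.77
position: [0.526, 0.2127, 0.2081]
tool_rot: [[0.995, -0.098, 0.0], [-0.098, -0.995, -0.0], [0.0, 0.0, -1.0]]
ft_force: [0.4, 0.3, 0.9]
gripper_width: 0.0853
grip_force: 0.0
```

```bash
python3 - <<'E'
from m import *
o=manip.get_obs(); R=o['tool_rot']; print(o['position'].round(4),np.arctan2(R[1,0],R[0,0]).round(4),o['joints'].round(2))
a,W=cap('wrist','w1.png'); print(a['t'])
P,m=seg(W,(.40,.75,.12,.32),.064)
x,e=fit(P,[.524,.22,.06,-.09,0]); print(len(P),x.round(4),e)
d=np.array([np.cos(x[3]),np.sin(x[3])]); s=(P[:,:2]-x[:2])@d; print(s.min(),s.max(),P.min(0),P.max(0))
E
```

```text
[0.526  0.2127 0.2081] -0.098 [ 0.06  0.26 -0.62  1.59  0.16  1.34 -2.25]
[0.26466475 0.44494006 0.52102632]
11585 [ 5.276e-01  2.226e-01  6.050e-02 -8.830e-02  5.000e-04] 0.0006991962976877378
-0.07956568528463295 0.15853736868194832 [0.44655041 0.18919811 0.06400452] [0.68606102 0.25835419 0.09255903]
```

View pics/w1.png

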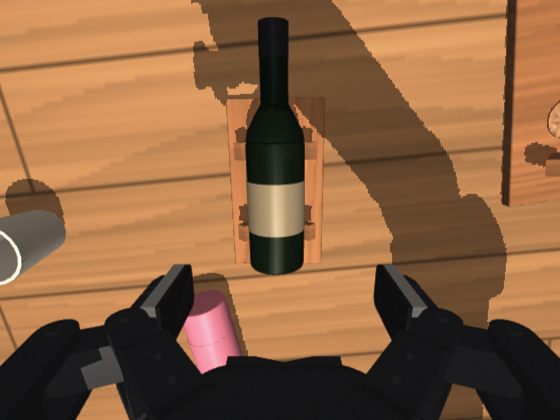

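The wrist view shows the bottle at (276,190), between the fingertips at (180,270) and (385,280), and the flanks are free. Both fits agree to 2.5 mm. I'll align to about (0.525, 0.221) and descend.

jog_arm([
  [[0, 0, 0.04], [-0.02, 0.11, 0], 1],
  [[0, 0, 0.04], [0, 0.11, 0], 1],
  [[0, 0, 0], [0, 0, -0.4], 1],
  [[0, 0, 0], [0, 0, -0.5], 1],
  [[0, 0, 0], [0, 0, -0.5], 1],
  [[0, 0, 0], [0, 0, -0.4], 1],
  [[0, 0, 0], [0, 0, -0.2], 1],
  [[0, 0, 0], [0, 0, 0], 1],
])

```text
clock: 3.48
position: [0.5238, 0.2226, 0.1264]
tool_rot: [[0.996, -0.086, -0.003], [-0.086, -0.996, -0.001], [-0.003, 0.001, -1.0]]
ft_force: [0.3, -0.2, 0.3]
gripper_width: 0.0851
grip_force: 0.0
```

jog_arm([
  [[0, 0, 0], [0, -0.02, -0.35], 1],
  [[0, 0, 0], [0, 0, -0.4], 1],
  [[0, 0, 0], [0, 0, -0.4], 1],
  [[0, 0, 0], [0, 0, -0.4], 1],
  [[0, 0, 0], [0, 0, -0.35], 1],
  [[0, 0, 0], [0, 0, -0.25], 1],
  [[0, 0, 0], [0, 0, -0.15], 1],
  [[0, 0, 0], [0, 0, 0], 1],
])

```text
clock: 4.15
position: [0.5246, 0.2218, 0.0357]
tool_rot: [[0.996, -0.087, -0.001], [-0.087, -0.996, -0.0], [-0.001, 0.0, -1.0]]
ft_force: [-0.8, 0.7, 0.9]
gripper_width: 0.0849
grip_force: 0.0
```

```bash
python3 - <<'E'
from h import *
o=manip.get_obs(); R=o['tool_rot']; print(o['position'].round(4),R.round(3),o['ft_force'].round(2))
a,W=cap('wrist','w2.png')
E
```

```text
[0.5246 0.2218 0.0357] [[ 0.996 -0.087 -0.001]
 [-0.087 -0.996 -0.   ]
 [-0.001  0.    -1.   ]] [-0.76  0.67  0.87]
```

View pics/w2.png

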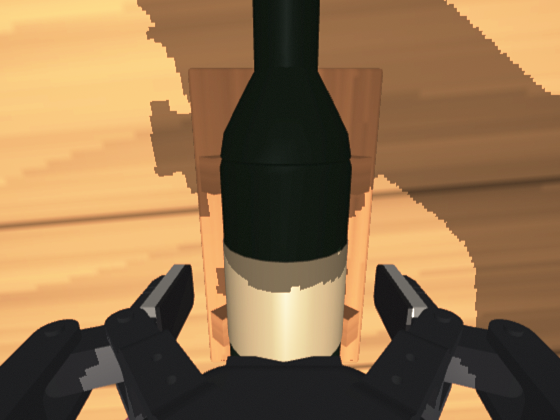

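The bottle (axis near column 286) is centred between the fingers at (180,270) and (385,270). I'll close gently at 25 N.

jog_arm([
  [[0, 0, 0], [0, 0, 0], 0.8],
  [[0, 0, 0], [0, 0, 0], 0.65],
  [[0, 0, 0], [0, 0, 0], 0.55],
  [[0, 0, 0], [0, 0, 0], 0.48],
  [[0, 0, 0], [0, 0, 0], 0.44],
  [[0, 0, 0], [0, 0, 0], 0.4],
  [[0, 0, 0], [0, 0, 0], 0.37],
  [[0, 0, 0], [0, 0, 0], 0.35],
], newtons=25)

```text
clock: 4.87
position: [0.5249, 0.2212, 0.0367]
tool_rot: [[0.996, -0.087, 0.0], [-0.087, -0.996, -0.001], [0.0, 0.001, -1.0]]
ft_force: [-2.3, -3.3, 6.3]
gripper_width: 0.0581
grip_force: 17.3
```

jog_arm([
  [[0, 0, 0], [0, 0, 0], 0.3],
  [[0, 0, 0], [0, 0, 0], 0.25],
  [[0, 0, 0], [0, 0, 0], 0.2],
  [[0, 0, 0], [0, 0, 0], 0.1],
  [[0, 0, 0], [0, 0, 0], 0],
  [[0, 0, 0], [0, 0, 0], 0],
  [[0, 0, 0], [0, 0, 0], 0],
  [[0, 0, 0], [0, 0, 0], 0],
])

```text
clock: 5.53
position: [0.525, 0.2212, 0.0368]
tool_rot: [[0.996, -0.087, 0.0], [-0.087, -0.996, -0.001], [0.0, 0.001, -1.0]]
ft_force: [-2.7, -4.2, 8.4]
gripper_width: 0.0581
grip_force: 25.2
```

jog_arm([
  [[0, 0, 0], [0, 0, 0.03], 0],
  [[0, 0, 0], [0, 0, 0.03], 0],
  [[0, 0, 0], [0, 0, 0.04], 0],
  [[0, 0, 0], [0, 0, 0.05], 0],
  [[0, 0, 0], [0, 0, 0.08], 0],
  [[0, 0, 0], [0, 0, 0.08], 0],
  [[0, 0, 0], [0, 0, 0.08], 0],
  [[0, 0, 0], [0, 0, 0], 0],
], newtons=27)

```text
clock: 6.2
position: [0.5252, 0.2221, 0.0526]
tool_rot: [[0.996, -0.087, 0.001], [-0.087, -0.996, 0.0], [0.001, -0.0, -1.0]]
ft_force: [0.4, -0.2, -7.0]
gripper_width: 0.0572
grip_force: 29.6
```

```bash
python3 - <<'E'
from m import *
o=manip.get_obs(); print(o['position'].round(4),o['ft_force'].round(2),o['ft_torque'].round(2),o['grip_force'],o['gripper_width'])
a,W=cap('scene')
P,m=seg(W,(.42,.75,.12,.30),.07)
P=P[a['image'][m].mean(1)<250]
x,e=fit(P,[.526,.22,.07,-.09,0]); print('scene',len(P),x.round(4),e)
a,W=cap('wrist')
P,m=seg(W,(.40,.75,.17,.27),.07); P=P[P[:,0]>.54]
x,e=fit(P,[.526,.22,.07,-.09,0]); print('wrist',len(P),x.round(4),e)
E
```

```text
[0.5252 0.2221 0.0526] [ 0.4  -0.22 -6.97] [0.06 0.08 0.03] 29.57152158021927 0.057245112550006826
scene 626 [ 0.5271  0.2215  0.0776 -0.0952 -0.0281] 0.006023073422054277
wrist 26483 [ 0.5286  0.2236  0.0754 -0.0885 -0.0153] 0.0006980118567150766
```

jog_arm([
  [[0, 0, 0], [0, 0, 0], 0],
  [[0, 0, 0], [0, 0, 0.1], 0],
  [[0, 0, 0], [0, 0, 0.2], 0],
  [[0, 0, 0], [0, 0, 0.25], 0],
  [[0, 0, 0], [0, 0, 0.25], 0],
  [[0, 0, 0], [0, 0, 0.2], 0],
  [[0, 0, 0], [0, 0, 0.1], 0],
  [[0, 0, 0], [0, 0, 0], 0],
], newtons=25)

```text
clock: 6.97
position: [0.5256, 0.2222, 0.0973]
tool_rot: [[0.996, -0.087, 0.002], [-0.087, -0.996, 0.001], [0.002, -0.001, -1.0]]
ft_force: [-0.0, 0.3, -7.5]
gripper_width: 0.0569
grip_force: 29.6
```

```bash
cat > w.py <<'E'
from m import *
o=manip.get_obs(); R=o['tool_rot']; p=o['position']; print(p.round(4),np.arctan2(R[1,0],R[0,0]).round(4),o['ft_force'].round(2),o['ft_torque'].round(2),o['grip_force'].round(1),o['gripper_width'].round(4))
a,W=cap('wrist')
Q=(W-p)@R   # tool frame
m=(Q[...,0]>.015)&(Q[...,0]<.2)&(abs(Q[...,1])<.05)&(Q[...,2]>-.06)&(Q[...,2]<-.02+.02)
P=W[m]
x,e=fit(P,[p[0],p[1],p[2]+.023,np.arctan2(R[1,0],R[0,0]),0]); print('wrist',len(P),x.round(4),'dz',(x[2]-p[2]).round(4),'rms',e.round(4),'smax',((P-x[:3])@R[:,0]).max().round(4))
E
python3 w.py
```

```text
Traceback (most recent call last):
  File "w.py", line 2, in <module>
    o=manip.get_obs(); R=o['tool_rot']; p=o['position']; print(p.round(4),np.arctan2(R[1,0],R[0,0]).round(4),o['ft_force'].round(2),o['ft_torque'].round(2),o['grip_force'].round(1),o['gripper_width'].round(4))
                                                                                                                                                            ^^^^^^^^^^^^^^^^^^^^^
AttributeError: 'float' object has no attribute 'round'
```

```bash
sed -i "s/o\['grip_force'\].round(1),o\['gripper_width'\].round(4)/o['grip_force'],o['gripper_width']/" w.py; python3 w.py
```

```text
[0.5256 0.2222 0.0973] -0.0871 [-0.02  0.25 -7.48] [0.03 0.05 0.04] 29.58560585975647 0.05692667885012218
wrist 26446 [ 0.529   0.2238  0.1205 -0.0878 -0.0128] dz 0.0231 rms 0.0007 smax 0.115
```

jog_arm([
  [[0, 0, 0], [0, 0, 0], 0],
  [[0, 0, 0], [0, 0, 0], 0],
  [[0, 0, 0], [0, 0, 0], 0],
  [[0, 0, 0], [0, 0, 0], 0],
  [[0, 0, 0], [0, 0, 0], 0],
  [[0, 0, 0], [0, 0, 0], 0],
  [[0, 0, 0], [0, 0, 0], 0],
  [[0, 0, 0], [0, 0, 0], 0],
], newtons=22)

```text
clock: 7.68
position: [0.5248, 0.2219, 0.0957]
tool_rot: [[0.996, -0.087, -0.0], [-0.087, -0.996, -0.0], [-0.0, 0.0, -1.0]]
ft_force: [0.1, 0.2, -7.3]
gripper_width: 0.0571
grip_force: 29.6
```

```bash
python3 w.py
```

```text
[0.5248 0.2219 0.0957] -0.0869 [ 0.09  0.17 -7.29] [0.02 0.06 0.05] 29.58247572183609 0.057106034695181836
wrist 26460 [ 0.5283  0.2234  0.1188 -0.088  -0.0156] dz 0.0231 rms 0.0007 smax 0.115
```

Held without slip: weight 7.4 N, grip 29.6 N. The bottle's mouth points about 0.015 rad down, which I'll correct while carrying.

jog_arm([
  [[0, -0.02, 0.02], [0.03, -0.1, 0], 0],
  [[0, -0.02, 0.04], [0.04, -0.2, 0], 0],
  [[0, -0.02, 0.06], [0.05, -0.3, 0], 0],
  [[0, -0.02, 0.06], [0.05, -0.4, 0], 0],
  [[0, -0.02, 0.06], [0.05, -0.4, 0], 0],
  [[0, -0.02, 0.06], [0.05, -0.4, 0], 0],
  [[0, 0, 0.06], [0.05, -0.4, 0], 0],
  [[0, 0, 0.06], [0.05, -0.4, 0], 0],
])

```text
clock: 8.4
position: [0.5397, 0.116, 0.0958]
tool_rot: [[0.999, -0.037, 0.015], [-0.037, -0.999, -0.0], [0.015, -0.0, -1.0]]
ft_force: [0.0, 0.2, -7.5]
gripper_width: 0.0573
grip_force: 29.5
```

jog_arm([
  [[0, 0, 0.06], [0.05, -0.4, 0], 0],
  [[0, 0, 0.06], [0.05, -0.4, 0], 0],
  [[0, 0, 0.06], [0.05, -0.4, 0], 0],
  [[0, 0, 0.06], [0.05, -0.4, 0], 0],
  [[0, 0, 0.06], [0.05, -0.4, 0], 0],
  [[0, 0, 0.06], [0.05, -0.4, 0], 0],
  [[0, 0, 0.06], [0.05, -0.4, 0], 0],
  [[0, 0, 0.06], [0.05, -0.4, 0], 0],
])

```text
clock: 9.07
position: [0.5555, -0.012, 0.0958]
tool_rot: [[1.0, 0.021, 0.014], [0.021, -1.0, 0.001], [0.014, -0.0, -1.0]]
ft_force: [0.3, -0.3, -6.9]
gripper_width: 0.0568
grip_force: 29.5
```

jog_arm([
  [[0, 0, 0.06], [0.05, -0.4, 0], 0],
  [[0, 0, 0.06], [0.05, -0.4, 0], 0],
  [[0, 0, 0.06], [0.05, -0.4, 0], 0],
  [[0, 0, 0.06], [0.05, -0.4, 0], 0],
  [[0, 0, 0.06], [0.05, -0.3, 0], 0],
  [[0, 0, 0.05], [0.05, -0.2, 0], 0],
  [[0, 0, 0.03], [0.03, -0.1, 0], 0],
  [[0, 0, 0], [0, 0, 0], 0],
])

```text
clock: 9.73
position: [0.5688, -0.0993, 0.0957]
tool_rot: [[0.998, 0.065, 0.014], [0.065, -0.998, 0.002], [0.014, -0.001, -1.0]]
ft_force: [-0.3, -0.1, -6.8]
gripper_width: 0.0572
grip_force: 29.5
```

```bash
cat >> w.py <<'E'
# neighbour, in the wrist view
P,m=seg(W,(.42,.80,-.34,-.22),.064)
if len(P)>300:
    x,e=fit(P,[.584,-.28,.06,.07,0]); print('neigh',len(P),x.round(4),e.round(4))
m=(abs(W[...,2]-.015)<.006)&(W[...,0]>.3)&(W[...,0]<.9)&(W[...,1]>-.36)&(W[...,1]<.05)
m=cv2.morphologyEx(m.astype(np.uint8),cv2.MORPH_OPEN,np.ones((3,3)))>0
if m.sum()>100:
    print('board',m.sum(),cv2.minAreaRect(W[m][:,:2].astype(np.float32)),W[m][:,2].mean())
cv2.imwrite('pics/w_%d.png'%(o['clock']*100),a['image'][:,:,::-1]); np.savez('w.npz',W=W,im=a['image'])
E
python3 w.py; ls pics
```

```text
[ 0.5688 -0.0993  0.0957] 0.0655 [-0.27 -0.1  -6.77] [ 0.    0.15 -0.02] 29.537256360054016 0.05722986772521517
wrist 26498 [ 0.572  -0.0971  0.1189  0.0644 -0.0019] dz 0.0232 rms 0.0007 smax 0.1153
neigh 12443 [ 0.5862 -0.2778  0.0609  0.0666  0.0049] 0.0008
board 52738 ((0.6057453155517578, -0.17058546841144562), (0.24796339869499207, 0.25047624111175537), 3.6958742141723633) 0.015726769910732335
scene.png
top.png
w1.png
w2.png
w_973.png
```

View pics/w_973.png

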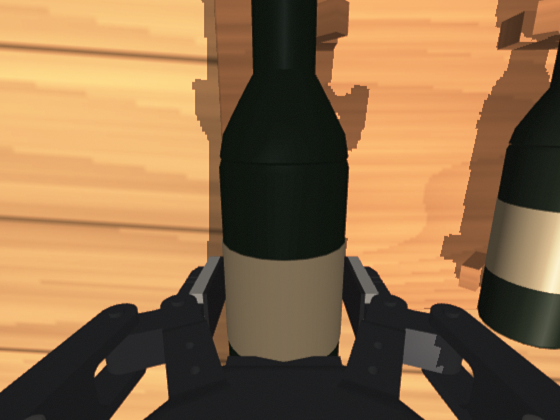

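The picture shows the held bottle on axis column 285, the neck rest's arm near (335,20) and the neighbour at (520,230). Both estimates give a shift of about (+2, −11.4) mm, then about 58 mm down.

jog_arm([
  [[0, 0, 0.01], [0.01, -0.05, 0], 0],
  [[0, 0, 0.01], [0.02, -0.1, 0], 0],
  [[0, 0, 0.01], [0.02, -0.1, 0], 0],
  [[0, 0, 0], [0, -0.035, -0.1], 0],
  [[0, 0, 0], [0, 0, -0.2], 0],
  [[0, 0, 0], [0, 0, -0.15], 0],
  [[0, 0, 0], [0, 0, -0.1], 0],
  [[0, 0, 0], [0, 0, 0], 0],
])

```text
clock: 10.45
position: [0.5698, -0.1092, 0.0721]
tool_rot: [[0.997, 0.071, 0.012], [0.07, -0.998, 0.003], [0.012, -0.002, -1.0]]
ft_force: [0.1, 0.4, -7.1]
gripper_width: 0.0575
grip_force: 29.5
```

jog_arm([
  [[0, 0, 0], [0, 0, -0.1], 0],
  [[0, 0, 0], [0, 0, -0.1], 0],
  [[0, 0, 0], [0, 0, -0.1], 0],
  [[0, 0, 0], [0, 0, -0.1], 0],
  [[0, 0, 0], [0, 0, -0.08], 0],
  [[0, 0, 0], [0, 0, -0.05], 0],
  [[0, 0, 0], [0, 0, 0], 0],
  [[0, 0, 0], [0, 0, 0], 0],
])

```text
clock: 11.12
position: [0.5708, -0.1096, 0.0525]
tool_rot: [[0.997, 0.07, 0.014], [0.07, -0.998, 0.002], [0.014, -0.001, -1.0]]
ft_force: [0.0, -0.3, -6.9]
gripper_width: 0.0575
grip_force: 29.6
```

```bash
python3 w.py; python3 - <<'E'
from m import *
a,W=cap('top'); 
for nm,b,i in [('held',(.45,.80,-.17,-.05),[.572,-.11,.08,.07,0]),('neigh',(.42,.80,-.34,-.22),[.584,-.28,.06,.07,0])]:
    P,m=seg(W,b,.064); im=a['image'][m].astype(int); P=P[P[:,2]<i[2]+.036]
    print(nm,len(P),P[:,0].max())
E
```

```text
[ 0.5708 -0.1096  0.0525] 0.0701 [ 0.02 -0.25 -6.95] [-0.03  0.11  0.01] 29.552510976791382 0.057484876491475406
wrist 27135 [ 0.5743 -0.1073  0.0759  0.0679 -0.0069] dz 0.0234 rms 0.0022 smax 0.1229
neigh 4417 [ 0.5943 -0.2773  0.0629  0.0685  0.0352] 0.0007
board 69421 ((0.59860759973526, -0.16441956162452698), (0.23451495170593262, 0.2364649772644043), 3.9869608879089355) 0.015697884533430125
held 209 0.7297937402391311
neigh 1135 0.7432956392893509
```

jog_arm([
  [[0, 0, 0], [0.02, -0.03, -0.03], 0],
  [[0, 0, 0], [0, 0, -0.03], 0],
  [[0, 0, 0], [0, 0, -0.03], 0],
  [[0, 0, 0], [0, 0, -0.03], 0],
  [[0, 0, 0], [0, 0, -0.03], 0],
  [[0, 0, 0], [0, 0, -0.03], 0],
  [[0, 0, 0], [0, 0, -0.03], 0],
  [[0, 0, 0], [0, 0, -0.03], 0],
])

```text
clock: 11.88
position: [0.5716, -0.1107, 0.0428]
tool_rot: [[0.997, 0.07, 0.014], [0.07, -0.998, 0.002], [0.014, -0.001, -1.0]]
ft_force: [0.0, -0.3, -8.2]
gripper_width: 0.0575
grip_force: 29.5
```

jog_arm([
  [[0, 0, 0], [0, 0, -0.02], 0],
  [[0, 0, 0], [0, 0, -0.02], 0],
  [[0, 0, 0], [0, 0, -0.02], 0],
  [[0, 0, 0], [0, 0, -0.02], 0],
  [[0, 0, 0], [0, 0, 0], 0],
  [[0, 0, 0], [0, 0, 0], 0],
  [[0, 0, 0], [0, 0, 0], 0],
  [[0, 0, 0], [0, 0, 0], 0],
])

```text
clock: 12.55
position: [0.5717, -0.1107, 0.0398]
tool_rot: [[0.997, 0.07, 0.014], [0.07, -0.998, 0.002], [0.015, -0.001, -1.0]]
ft_force: [0.0, -0.1, -7.0]
gripper_width: 0.057
grip_force: 29.5
```

jog_arm([
  [[0, 0, 0], [0, 0, -0.02], 0],
  [[0, 0, 0], [0, 0, -0.02], 0],
  [[0, 0, 0], [0, 0, -0.02], 0],
  [[0, 0, 0], [0, 0, 0], 0],
  [[0, 0, 0], [0, 0, 0], 0],
  [[0, 0, 0], [0, 0, 0], 0],
  [[0, 0, 0], [0, 0, 0], 0],
  [[0, 0, 0], [0, 0, 0], 0],
])

```text
clock: 13.22
position: [0.5717, -0.1106, 0.0374]
tool_rot: [[0.997, 0.07, 0.015], [0.07, -0.998, 0.002], [0.015, -0.001, -1.0]]
ft_force: [-0.2, 1.9, -4.5]
gripper_width: 0.0574
grip_force: 29.9
```

```bash
python3 w.py
```

```text
[ 0.5717 -0.1106  0.0374] 0.0704 [-0.23  1.9  -4.51] [0.31 0.12 0.  ] 29.924259781837463 0.05741775757682362
wrist 27077 [ 0.575  -0.1083  0.0608  0.0695 -0.0036] dz 0.0233 rms 0.0015 smax 0.1187
neigh 1252 [ 0.6018 -0.2758  0.0645  0.089   0.0357] 0.0006
board 76422 ((0.596263587474823, -0.1625327467918396), (0.2299598604440689, 0.23270875215530396), 4.170730113983154) 0.015687349394653487
```

First contact: 2.5 N is off the tool, with a slight +y push. I'll ease that way and seat it.

jog_arm([
  [[0, 0, 0], [0, 0.02, 0], 0],
  [[0, 0, 0], [0, 0, -0.01], 0],
  [[0, 0, 0], [0, 0, -0.01], 0],
  [[0, 0, 0], [0, 0, 0], 0],
  [[0, 0, 0], [0, 0, 0], 0],
  [[0, 0, 0], [0, 0, 0], 0],
  [[0, 0, 0], [0, 0, 0], 0],
  [[0, 0, 0], [0, 0, 0], 0],
])

```text
clock: 13.93
position: [0.5717, -0.1102, 0.0369]
tool_rot: [[0.997, 0.07, 0.014], [0.07, -0.998, 0.002], [0.015, -0.001, -1.0]]
ft_force: [-5.2, -0.8, 6.2]
gripper_width: 0.0574
grip_force: 31.7
```

Seated on both rests. I'll take off the load and open slowly.

jog_arm([
  [[0, 0, 0], [0, 0, 0.007], 0.3],
  [[0, 0, 0], [0, 0, 0], 0.34],
  [[0, 0, 0], [0, 0, 0], 0.36],
  [[0, 0, 0], [0, 0, 0], 0.38],
  [[0, 0, 0], [0, 0, 0], 0.4],
  [[0, 0, 0], [0, 0, 0], 0.42],
  [[0, 0, 0], [0, 0, 0], 0.45],
  [[0, 0, 0], [0, 0, 0], 0.48],
], newtons=20)

```text
clock: 14.6
position: [0.572, -0.1098, 0.037]
tool_rot: [[0.997, 0.07, 0.015], [0.07, -0.998, 0.002], [0.015, -0.001, -1.0]]
ft_force: [0.3, -0.6, 0.8]
gripper_width: 0.0633
grip_force: 0.0
```

jog_arm([
  [[0, 0, 0], [0, 0, 0], 0.52],
  [[0, 0, 0], [0, 0, 0], 0.58],
  [[0, 0, 0], [0, 0, 0], 0.65],
  [[0, 0, 0], [0, 0, 0], 0.75],
  [[0, 0, 0], [0, 0, 0], 0.85],
  [[0, 0, 0], [0, 0, 0], 1],
  [[0, 0, 0], [0, 0, 0], 1],
  [[0, 0, 0], [0, 0, 0], 1],
])

```text
clock: 15.27
position: [0.5716, -0.11, 0.0368]
tool_rot: [[0.997, 0.07, 0.014], [0.07, -0.998, 0.002], [0.014, -0.001, -1.0]]
ft_force: [0.6, -0.7, 0.3]
gripper_width: 0.0853
grip_force: 0.0
```

```bash
python3 w.py
```

```text
[ 0.5716 -0.11    0.0368] 0.0702 [ 0.57 -0.7   0.26] [-0.05 -0.01  0.01] 0.0 0.08529209855812303
wrist 27120 [ 0.575  -0.108   0.0604  0.0702 -0.0042] dz 0.0236 rms 0.0015 smax 0.1193
neigh 542 [ 0.6169 -0.2735  0.0765  0.1053  0.1776] 0.0006
board 80283 ((0.595903217792511, -0.16223794221878052), (0.22989070415496826, 0.23139700293540955), 4.014047622680664) 0.01569161991993703
```

Released freely. Retreating straight up, then checking.

jog_arm([
  [[0, 0, 0], [0, 0, 0.1], 1],
  [[0, 0, 0], [0, 0, 0.3], 1],
  [[0, 0, 0], [0, 0, 0.4], 1],
  [[0, 0, 0], [0, 0, 0.5], 1],
  [[0, 0, 0], [0, 0, 0.5], 1],
  [[0, 0, 0], [0, 0, 0.5], 1],
  [[0, 0, 0], [0, 0, 0.5], 1],
  [[0, 0, 0], [0, 0, 0.5], 1],
])

```text
clock: 15.98
position: [0.5717, -0.1098, 0.1712]
tool_rot: [[0.997, 0.07, 0.015], [0.07, -0.998, 0.002], [0.015, -0.001, -1.0]]
ft_force: [0.3, -0.0, -0.4]
gripper_width: 0.0853
grip_force: 0.0
```

jog_arm([
  [[0, 0, 0], [-0.5, 0.5, 0.4], 1],
  [[0, 0, 0], [-0.5, 0.5, 0.3], 1],
  [[0, 0, 0], [-0.3, 0.5, 0.2], 1],
  [[0, 0, 0], [0, 0.5, 0], 1],
  [[0, 0, 0], [0, 0.3, 0], 1],
  [[0, 0, 0], [0, 0, 0], 1],
  [[0, 0, 0], [0, 0, 0], 1],
  [[0, 0, 0], [0, 0, 0], 1],
])

```text
clock: 16.65
position: [0.5197, -0.0192, 0.2046]
tool_rot: [[0.998, 0.069, 0.014], [0.069, -0.998, 0.002], [0.014, -0.001, -1.0]]
ft_force: [-0.6, -0.1, -1.3]
gripper_width: 0.0858
grip_force: 0.0
```

```bash
python3 - <<'E'
from m import *
for n in ['top','scene']:
    a,W=cap(n,n+'_end.png')
    for nm,b,i in [('bottle',(.45,.80,-.17,-.05),[.572,-.11,.06,.07,0]),('neigh',(.42,.80,-.34,-.22),[.584,-.28,.06,.07,0])]:
        P,m=seg(W,b,.062); P=P[P[:,2]<.1]; x,e=fit(P,i); d=np.array([np.cos(x[3]),np.sin(x[3])]); s=(P[:,:2]-x[:2])@d
        print(n,nm,len(P),x.round(4),e.round(4),s.min().round(4),s.max().round(4))
E
```

```text
top bottle 829 [ 0.572  -0.111   0.0603  0.071   0.0044] 0.0023 -0.0786 0.1583
top neigh 1162 [ 0.5841 -0.2803  0.0603  0.07    0.0038] 0.0022 -0.0797 0.1592
scene bottle 830 [ 0.5733 -0.1105  0.0608  0.065   0.001 ] 0.0024 -0.08 0.1609
scene neigh 967 [ 0.5857 -0.2802  0.0607  0.0691 -0.0014] 0.002 -0.0818 0.1609
```

View pics/scene_end.png

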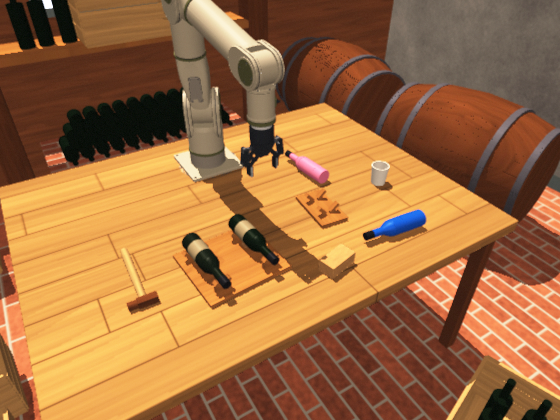

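The picture shows the bottle at (253,240) lying parallel to its neighbour at (206,262). It is level, at the right height and within about 1 mm of the place. The neighbour is unmoved, and the gripper at (262,150) is clear.

```bash
python3 -c "
from station import manip
print(manip.finish_job())"
```

```text
the job is handed in; nothing more can be done
None
```

The half-bottle lies level in the empty left cradle place, within about 1 mm of its spot, and the job is handed in; one pad read 31.7 N for a moment during set-down, just over your 30 N limit.

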